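# Set the pot rest and hold the hotplate guard's gate ajar

### The arm

A 6-joint arm with a two-finger parallel gripper is mounted at the origin on the work surface. World frame = base frame: x ahead of the robot, y to its left, z up, the work surface at z = 0. Lengths are in m, angles in degrees, forces in N, time in s.
With the tool pointing down it reaches from about 0.4 to 0.825 m from the base axis. Payload 7 kg.
Tool frame: the origin (TCP) lies between the finger pads; the fingertips stand 19 mm ahead of it and the grasp point (between the pads) is the TCP; x points along the fingers, y is the direction in which the jaws open and shut, and the axes are right-handed (so a half turn about x gives the same grasp; the last joint's range is limited). The gripper opens to 88 mm and grips with 3 to 60 N. Pads are 19 mm wide; open, the fingers measure 130 mm over their backs; the gripper's body (78 mm by 193 mm) begins 47 mm behind the grasp point.
Start: joints at [-58.78, 20.546, 0.682, 0, -70.136, -16.507], TCP at [0.171, -0.653, 0.246] pointing down, gripper open.
Joint ranges: [-176.03, 176.03], [-82.01, 121.73], [-58.28, 71.71], [-173.87, 95.51], [-174.79, -0.11], [-173.66, 173.66]. Speed limits (degrees/s): [136.94, 136.94, 172.46, 180, 180, 180].

### API

Orientations are given as [roll, pitch, yaw] about the fixed x, y, z axes, in that order (R = Rz(yaw) Ry(pitch) Rx(roll)).
In Python, from plant import r gives the robot as it stands.
- The arm moves only by the tool send_rows, never from a script. Its argument "plan" is a list of rows, each a list of 2 entries, a list of its own where there are three numbers: the shift along the tool's x, y, z scaled (see below), then the turn, a rotation vector about the tool's x, y, z scaled (see below). A call has exactly 5 rows; each row is the pose to reach, as a shift and turn from the pose measured when the call began, along the tool's axes at that moment; what a row does not reach only later rows make up. The controller multiplies each number of a shift by 0.15 m and each number of a turn by pi/4 rad. A row lasts 1/10 s, in which the tool goes at most 50 mm and 8.59 degrees, less where a joint would pass 70% of its speed; a pose out of reach is approached as far as the arm can. A call with a number of a shift or a turn outside -1 to 1 is refused whole. A call with a gripper value outside its range is refused whole. "jaw" is the opening, from -1 (shut) to 1 (fully open), so that 0 is half open, set as the call begins (left out, the last holds). The fingers move at their own pace and stop on an object; "force" is the grip in N (left out, the last holds). Time passes only in rows, so rows that repeat a pose let the fingers close, or fill a call up. It gives the time, the measured TCP pose, the force and the opening at its end, in the units of the state.
- r.get_state(): the state, without advancing time (a new reading comes with each control period).
- r.capture(name): name is "scene" or "side" or "wrist"; returns a dict with "color" (400x640x3 uint8, red, green, blue), "range_z" (400x640 float32, m along the optical axis (not along the pixel's ray), 0 where there is no reading), "mtx" (3x3 intrinsics, pixels), "k1" (the pictures are not rectified: a ray, as slopes to the right and down, at radius r is drawn at 1 + k1 r^2 times it, then the intrinsics apply), "pose" (4x4, takes a point from camera to world coordinates). Camera axes: x right, y down, z forward; pixel columns grow to the right and rows downward; lengths in m; the calibration is good to about 2 mm. A picture is of the moment at which its call begins.
- r.close_job(): hands the job in, once; it reports no verdict.
Trained networks look in a picture, given as the dict that the camera call returned (one of the last four; its "shot" number tells which), for a name from the list of things; names that differ only in an ending like _2 or _b are one class to them, and where a whole thing is asked for, a point or a joint stands for the part that bears it (a point fixed in the world has none). Each returns a list of dicts, best first, with "score" (0 to 1); they miss things now and then, are a little off and sometimes report something else, mostly with a low value. They report only what shows in the picture. A call takes as long as a camera call. They do not tell look-alikes from the thing itself.
- r.find_in(picture, target): "uv" ([column, row] in pixels, amid what is visible of it).
- r.trace(picture, target): "mask" (400x640 bool, what is visible of it) and "uv" ([column, row] in pixels, amid what is visible of it).
The state is a dict: "time_s": time; "joints": joint angles; "qd": joint speeds; "joint_torque": joint torques, N m; "tcp_pos": TCP position; "eef_rot": TCP orientation; "contact_force": force on the tool from outside, world axes, zero at the start; "moment": the same for the moment, N m; "gripper_width": finger opening in m.
Only numpy, scipy, OpenCV 4.12 (cv2) and the standard library are available. Lean on these libraries where they do the work, as an engineer would, in place of code of your own. Each camera call takes 0.05 s, during which the arm holds its last target. There are 200 camera calls.

### The job

Make ready for a colleague to lift the hot pot out of the guard: first seat the terracotta slab flat and square between the four corner brackets of the steel tray and let go of it. Then take the sagging barrel bolt by its upright knob, lift its toe over the bent lip of the keeper while drawing the bolt fully back, and only then swing the sprung gate out towards the robot to about 20 degrees. Finish while still gripping the knob and holding the gate ajar there; leave the beaker, brush and spoon alone.

Things in the scene. Friction and masses are not known exactly. Their poses are not given: they have to be found in the camera images.
- slab_center (a point): Centre of the loose terracotta slab, 100 mm (own x) x 64 mm (own y) x 24 mm high, about 0.25 kg, lying flat on the bench at the start. Grip it across its 64 mm width, at the middle of the long sides.
- slab: The same slab; origin at the centre of its underside.
- pocket (a point): Centre of the pocket floor of the fixed steel tray (121 x 85 mm), 6 mm above the bench. Four dark corner brackets, 12 mm high, 8 mm thick, leave a pocket 105 mm (own x) x 69 mm (own y). The long sides are open for 53 mm in their middle, where fingers holding the slab fit above the base. Either way round fits. Seated, the slab's centre is 12 mm above this point.
- gate_hinge (a point): Point on the gate's upright hinge axis, level with its top rail (140 mm above the bench). It belongs to the fixed guard: own x points horizontally into the guard, away from the robot side; own y runs along the closed gate from its free end to the hinge. The clear panelled gate is 300 mm long and runs from here towards -y.
- gate (a joint): Gate angle in rad: 0 shut, grows as it swings out towards own -x of the hinge point (clockwise from above about the hinge), up to 0.9. A spring shuts it: about 0.5 N m when shut, 0.9 N m at 0.35 rad, that is 2 to 6 N at the knob.
- barrel: The loose square barrel on top of the gate, 90 mm long, in which the bolt slides. Origin on its pivot, 70 mm from the hinge axis and 32 mm above the top rail. Own y points along the bolt towards the hinge, z up. It pitches with the bolt about own x, from 0.05 rad nose-down (it sags so by its weight) to 0.08 rad nose-up, and swings with the gate.
- knob (a point): Grip point of the bolt's knob: an upright steel pin 16 mm in diameter on the 10 mm bolt rod. The point is on the pin's axis, 18 mm below its top and 23 mm above the rod's upper side; with the bolt forward it is 220 mm from the hinge axis. The knob can be raised 19 mm at most; raised 8 mm the toe just clears the keeper's lip, 13 mm is right. It swings with the gate.
- toe (a point): Bottom of the down-turned toe (10 mm thick, 12 mm wide) at the bolt's end, 261 mm from the barrel's pivot when forward. It hooks behind the keeper's lip, so the bolt does not draw back unless the knob is raised. Bolt and barrel weigh 0.3 kg.
- lip (a point): Middle of the top edge of the fixed keeper's bent lip, 14 mm above the post. The keeper is a dark steel staple on the post beyond the gate's free end: two cheeks 18 mm apart and 60 mm high on either side of the bolt, a strap over them, and this lip between them on the gate's side. Axes as the hinge point's.
- bolt (a joint): How far the bolt is drawn back, in m, along the barrel's own y (towards the hinge): 0 to 0.005 at the start, at most 0.060 (fully back). It is past the lip and out of the keeper at 0.028; until then keep it raised. Sliding takes about 2 N and it stays where it is left.
- beaker: Bystander: a glass beaker 72 mm across and 85 mm high; origin at its underside.
- brush: Bystander: a wooden-handled brush lying on the bench.
- spoon: Bystander: a steel spoon lying on the bench.
Things that resemble listed ones, but are neither listed nor needed, are in the scene too. Leave any pink or white look-alike of the part that bears pocket alone.

How it is judged:
By the outcome, as a careful person would: the job done as asked, in the order asked, and still so for the second after the job is handed in, while the arm keeps its last pose, push and grip.
It also fails if it takes over 54 s, if anything falls off the work surface, if the arm or the gripper's body presses on something with over 40 N, if the wrist force passes 120 N, or if a joint passes its speed limit or range.

## Working session

There is one attempt and no reset: what is moved stays moved. The work goes in short steps, Python scripts to look and compute and a tool call to move; the robot and the scene stay as the last step left them, time stands still between calls to the robot, and variables do not carry over. Pictures are saved under pics/ and viewed, about 8 in all and at most 12, crops included, and the job is handed in when it is done.

Besides the shell and the picture viewer there is one more tool, called after ">>>" as name([rows], argument=value, ...), one row to a line, values as JSON. send_rows: Moves the arm, as the interface text tells. Its arguments: {"type":"object","properties":{"plan":{"type":"array"},"jaw":{"type":"number"},"force":{"type":"number"}},"required":["plan"]}

```bash
mkdir -p pics; ls; cat > h.py <<'E'
import numpy as np, cv2
from scipy.spatial.transform import Rotation as R
from plant import r
def ray(p,uv):
    m=p["mtx"]; d=np.array([(uv[0]-m[0,2])/m[0,0],(uv[1]-m[1,2])/m[1,1]]); u=d.copy()
    for _ in range(20): u=d/(1+p["k1"]*(u@u))
    return np.array([u[0],u[1],1.])
def at(p,uv,z=None):
    """depth point, or hit with plane z"""
    T=p["pose"]; q=ray(p,uv)
    if z is None:
        c,w=int(round(uv[0])),int(round(uv[1])); a=p["range_z"][max(w-2,0):w+3,max(c-2,0):c+3]; a=a[a>0]
        return T[:3,:3]@(q*(np.median(a) if a.size else np.nan))+T[:3,3]
    d=T[:3,:3]@q; return T[:3,3]+d*(z-T[2,3])/d[2]
def cloud(p,mask):
    v,c=np.nonzero(mask&(p["range_z"]>0)); 
    m=p["mtx"]; d=np.stack([(c-m[0,2])/m[0,0],(v-m[1,2])/m[1,1]],1); u=d.copy()
    for _ in range(20): u=d/(1+p["k1"]*(u**2).sum(1,keepdims=True))
    P=np.c_[u,np.ones(len(u))]*p["range_z"][v,c][:,None]
    return P@p["pose"][:3,:3].T+p["pose"][:3,3]
def proj(p,X):
    q=np.linalg.inv(p["pose"])@np.r_[X,1]; u=q[:2]/q[2]; u=u*(1+p["k1"]*(u@u)); m=p["mtx"]
    return np.array([m[0,0]*u[0]+m[0,2],m[1,1]*u[1]+m[1,2]])
def save(p,n,box=None,k=1):
    im=p["color"][:,:,::-1]
    if box: im=im[box[1]:box[3],box[0]:box[2]]
    cv2.imwrite("pics/"+n,cv2.resize(im,None,fx=k,fy=k,interpolation=cv2.INTER_CUBIC))
E
python3 - <<'E'
from h import *
np.set_printoptions(precision=3,suppress=True)
for n in("scene","side"):
    p=r.capture(n); save(p,n+".png",k=1.25)
    print(n,p["pose"][:3,3],p["pose"][:3,2],p["mtx"][0,0])
    for t in["slab_center","pocket","gate_hinge","gate","barrel","knob","toe","lip","beaker","brush","spoon"]:
        print(t,[(np.round(d["uv"]),round(d["score"],2),at(p,d["uv"])) for d in r.find_in(p,t)[:3]])
s=r.get_state();print(s)
E
```

```text
pics
scene [ 1.41  -0.218  0.716] [-0.819  0.196 -0.539] 379.6949457763233
slab_center [(array([201., 228.]), 0.71, array([ 0.452, -0.353,  0.023]))]
pocket [(array([306., 288.]), 0.88, array([ 0.74 , -0.088,  0.006])), (array([314., 226.]), 0.7, array([ 0.489, -0.012,  0.005])), (array([258., 252.]), 0.56, array([ 0.576, -0.192,  0.005]))]
gate_hinge [(array([443., 250.]), 0.81, array([0.772, 0.261, 0.092]))]
gate [(array([410., 210.]), 0.61, array([0.612, 0.239, 0.112]))]
barrel [(array([416., 192.]), 0.71, array([0.609, 0.248, 0.168])), (array([276., 211.]), 0.51, array([ 0.402, -0.117,  0.017]))]
knob [(array([399., 193.]), 0.67, array([0.622, 0.193, 0.179]))]
toe [(array([396., 192.]), 0.73, array([0.621, 0.183, 0.182]))]
lip [(array([357., 206.]), 0.85, array([0.649, 0.065, 0.173])), (array([203., 231.]), 0.26, array([ 0.468, -0.346,  0.021]))]
beaker [(array([237., 283.]), 0.67, array([ 0.758, -0.256,  0.075]))]
brush [(array([183., 279.]), 0.58, array([ 0.659, -0.393,  0.019])), (array([414., 193.]), 0.45, array([0.611, 0.241, 0.167]))]
spoon [(array([276., 214.]), 0.76, arra
[... 839 characters left out ...]
 0.6, array([0.614, 0.196, 0.183]))]
lip []
beaker [(array([273., 173.]), 0.79, array([ 0.717, -0.224,  0.067]))]
brush [(array([299., 157.]), 0.7, array([ 0.647, -0.397,  0.019]))]
spoon [(array([370., 211.]), 0.87, array([ 0.401, -0.114,  0.015]))]
{'time_s': 1.2, 'joints': array([-58.778,  20.547,   0.683,  -0.002, -70.135, -16.508]), 'qd': array([-0.014, -0.067,  0.057,  0.005, -0.076, -0.028]), 'joint_torque': array([  0.   , -58.241,  29.33 ,   7.002,   0.013,   0.   ]), 'tcp_pos': array([ 0.171, -0.653,  0.246]), 'eef_rot': array([-21.079,  89.998,  -6.365]), 'contact_force': array([0.415, 0.997, 0.129]), 'moment': array([ 0.009, -0.05 , -0.084]), 'gripper_width': 0.08733141289776598}
```

View pics/scene.png

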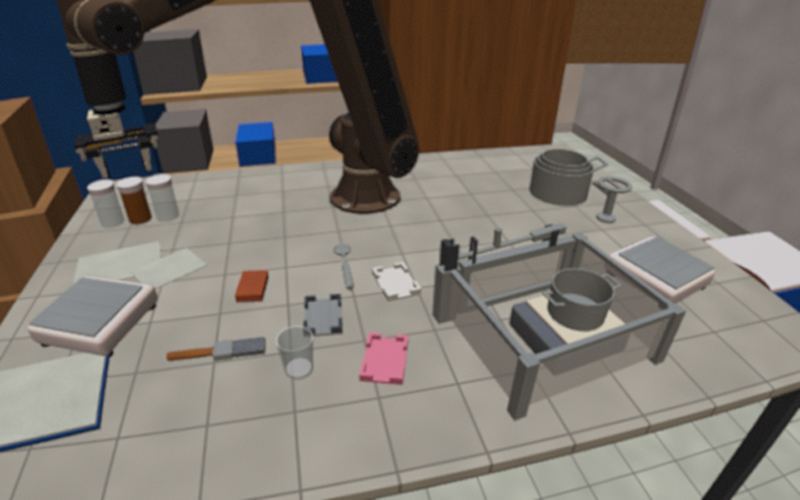

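View pics/side.png

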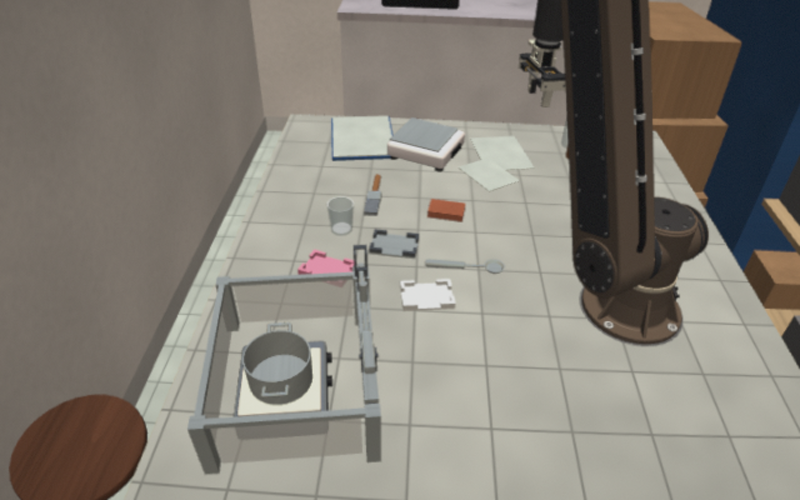

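```bash
python3 - <<'E'
from h import *
np.set_printoptions(precision=3,suppress=True)
for n in("scene","side"):
    p=r.capture(n)
    for t in["slab_center","pocket"]:
        for d in r.trace(p,t)[:3]:
            C=cloud(p,d["mask"]); col=np.median(p["color"][d["mask"]],0)
            k=(C[:,2]>.015) if t=="slab_center" else np.abs(C[:,2]-.01)<.015
            if k.sum()<20: continue
            print(n,t,round(d["score"],2),d["uv"],col,k.sum(),cv2.minAreaRect(C[k,:2].astype(np.float32)))
    for t in("knob","barrel","lip","gate"):
        for d in r.trace(p,t)[:1]:
            C=cloud(p,d["mask"]); print(t,round(d["score"],2),d["uv"],np.median(C,0),C.min(0),C.max(0))
    if n=="scene": save(p,"c1.png",(170,160,480,330),2.5)
    else: save(p,"c2.png",(240,170,400,320),3)
E
```

```text
scene slab_center 0.69 [199.1, 230.6] [148.  75.  46.] 440 ((0.4399222135543823, -0.35294854640960693), (0.06221463158726692, 0.10544975847005844), 80.79578399658203)
scene slab_center 0.54 [425.9, 189.9] [117. 117. 111.] 481 ((0.6147348284721375, 0.23491300642490387), (0.028147581964731216, 0.26882800459861755), 11.09972858428955)
scene pocket 0.75 [261.0, 252.6] [133. 137. 139.] 964 ((0.5641716718673706, -0.18938222527503967), (0.08712788671255112, 0.15349629521369934), 84.41152954101562)
scene pocket 0.71 [304.9, 285.0] [210. 121. 147.] 1211 ((0.7325030565261841, -0.08200807869434357), (0.08235107362270355, 0.13305306434631348), 70.85907745361328)
scene pocket 0.59 [312.4, 223.3] [208. 204. 201.] 700 ((0.4832821488380432, -0.007458291947841644), (0.13438604772090912, 0.085673026740551), 6.648821830749512)
knob 0.57 [397.9, 195.6] [0.621 0.186 0.169] [ 0.359  0.098 -0.001] [0.636 0.34  0.212]
barrel 0.86 [414.2, 191.9] [0.611 0.249 0.172] [ 0.359  0.101 -0.003] [0.636 0.362 0.212]
lip 0.7 [202.5, 228.2] [ 0.454 -0.35   0.022] [ 0.387 -0.391 -0.002] [ 0.495 -0.315  0.027]
gate 0.59 
[... 371 characters left out ...]
883759260178), 85.63207244873047)
side pocket 0.78 [253.6, 212.7] [217. 146. 167.] 597 ((0.7514109015464783, -0.08914996683597565), (0.11069853603839874, 0.1430767923593521), 56.86466979980469)
side pocket 0.64 [343.3, 238.2] [223. 223. 222.] 916 ((0.489246129989624, -0.008206985890865326), (0.11883612722158432, 0.10142336785793304), 6.78910493850708)
knob 0.29 [288.6, 239.9] [0.613 0.197 0.174] [0.601 0.107 0.137] [0.63  0.273 0.214]
barrel 0.59 [287.7, 268.7] [0.603 0.287 0.18 ] [ 0.579  0.097 -0.001] [0.631 0.37  0.214]
lip 0.53 [285.0, 205.1] [0.637 0.085 0.188] [ 0.616 -0.2   -0.005] [0.675 0.139 0.206]
gate 0.87 [293.0, 274.3] [0.601 0.308 0.168] [0.572 0.056 0.   ] [0.641 0.406 0.214]
```

View pics/c1.png

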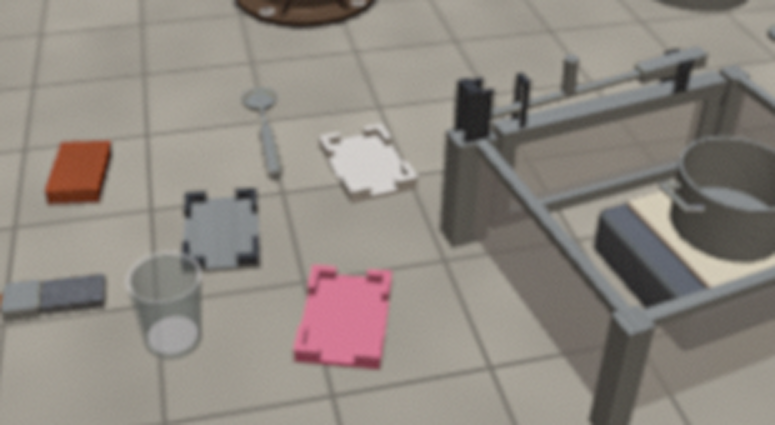

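```bash
cat >> h.py <<'E'
np.set_printoptions(precision=4,suppress=True)
def pose():
    s=r.get_state(); return np.array(s["tcp_pos"]), R.from_euler("xyz",s["eef_rot"],degrees=True), s
def down(a):
    """tool pointing down, jaws along heading a (deg), nearest of the two half turns"""
    p,q,_=pose(); best=None
    for b in(a,a+180):
        y=np.array([np.cos(np.radians(b)),np.sin(np.radians(b)),0]); x=np.array([0,0,-1.])
        t=R.from_matrix(np.c_[x,y,np.cross(x,y)]); m=(q.inv()*t).magnitude()
        if best is None or m<best[0]: best=(m,t)
    return best[1]
def go(pos,rot=None):
    """shift and turn in the units of the moves"""
    p,q,s=pose(); print("t",round(s["time_s"],2),"tcp",p,"jaw heading",np.degrees(np.arctan2(q.as_matrix()[1,1],q.as_matrix()[0,1])),"j6",s["joints"][5],"F",s["contact_force"],"w",s["gripper_width"])
    print(" shift",q.inv().apply(np.array(pos)-p)/.15," turn",((q.inv()*rot).as_rotvec() if rot else np.zeros(3))/(np.pi/4))
E
python3 - <<'E'
from h import *
go([.442,-.352,.246],down(82))
print(pose()[1].as_matrix())
E
```

```text
t 1.9 tcp [ 0.1714 -0.6529  0.2456] jaw heading 104.70982590128727 j6 -16.508467867673616 F [ 0.5398 -0.1037 -0.0887] w 0.08760205035765424
 shift [-0.0029  1.482   2.2542]  turn [0.5047 0.     0.0001]
[[ 0.     -0.2539  0.9672]
 [-0.      0.9672  0.2539]
 [-1.     -0.      0.    ]]
```

>>> send_rows([
  [[0,0.18,0.27],[0,0,0]],
  [[0,0.35,0.5],[0,0,0]],
  [[0,0.5,0.8],[0,0,0]],
  [[0,0.65,1.0],[0,0,0]],
  [[0,0.65,1.0],[0,0,0]],
], jaw=1)

```text
time_s: 2.4
tcp_pos: [0.2943, -0.5177, 0.2462]
eef_rot: [-26.7, 89.9, -11.8]
contact_force: [0.5, -1.2, 0.8]
gripper_width: 0.0877
```

>>> send_rows([
  [[0,0.18,0.27],[0.1,0,0]],
  [[0,0.35,0.5],[0.2,0,0]],
  [[0,0.5,0.8],[0.3,0,0]],
  [[0,0.65,1.0],[0.4,0,0]],
  [[0,0.65,1.0],[0.5,0,0]],
])

```text
time_s: 2.9
tcp_pos: [0.4165, -0.3825, 0.2465]
eef_rot: [0.0, 89.9, -7.5]
contact_force: [-0.2, -1.2, -0.1]
gripper_width: 0.0879
```

```bash
python3 - <<'E'
from h import *
go([.442,-.352,.246],down(82))
p=r.capture("wrist"); save(p,"w1.png",k=1.25); print(p["pose"],p["mtx"][0,0])
for t in("slab_center","pocket"): print([(d["uv"],round(d["score"],2),at(p,d["uv"])) for d in r.find_in(p,t)[:3]])
for d in r.trace(p,"slab_center")[:1]:
    C=cloud(p,d["mask"]); k=C[:,2]>.018; print(k.sum(),np.median(C[k],0),cv2.minAreaRect(C[k,:2].astype(np.float32)))
E
```

```text
t 2.9 tcp [ 0.4165 -0.3825  0.2465] jaw heading 82.45171340739309 j6 -74.77866585091884 F [-0.2139 -1.1963 -0.0885] w 0.08785647980904336
 shift [0.0039 0.2237 0.1416]  turn [ 0.01    0.0028 -0.    ]
[[ 0.1317  0.9483  0.2887  0.3396]
 [ 0.9913 -0.1259 -0.0386 -0.3711]
 [-0.0002  0.2913 -0.9566  0.3843]
 [ 0.      0.      0.      1.    ]] 334.2024966509132
[([350.1, 181.9], 0.68, array([ 0.4345, -0.3528,  0.0228]))]
[([617.5, 186.8], 0.91, array([ 0.4884, -0.0199,  0.0049])), ([476.7, 237.7], 0.58, array([ 0.5314, -0.202 ,  0.0049]))]
4886 [ 0.4348 -0.3529  0.0227] ((0.4381009042263031, -0.3529845178127289), (0.06418430805206299, 0.09980444610118866), 81.19510650634766)
```

View pics/w1.png

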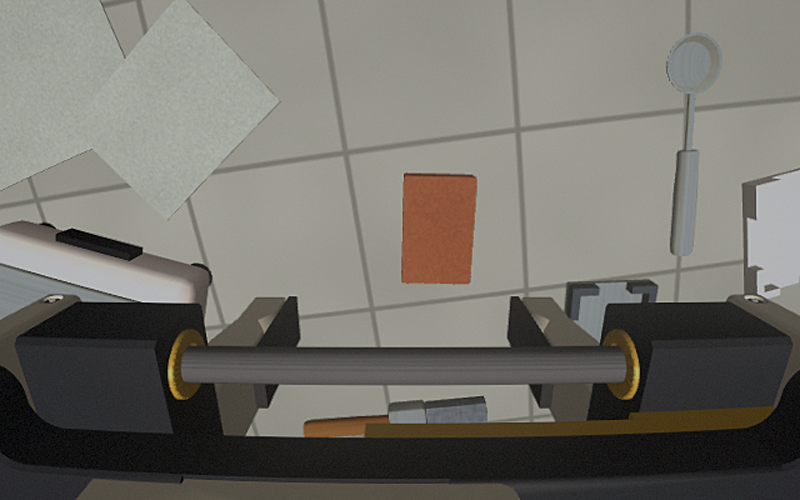

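```bash
python3 - <<'E'
from h import *
go([.438,-.353,.11],down(81.2))
E
```

```text
t 3.1 tcp [ 0.4139 -0.3852  0.2463] jaw heading 82.55058585111576 j6 -74.32248883405929 F [-0.0748 -0.4403 -0.6189] w 0.08759370735422686
 shift [0.9089 0.234  0.1306]  turn [0.03   0.0015 0.0002]
```

>>> send_rows([
  [[0.2,0.1,0.05],[0.01,0,0]],
  [[0.4,0.2,0.1],[0.03,0,0]],
  [[0.7,0.235,0.13],[0.03,0,0]],
  [[0.9,0.235,0.13],[0.03,0,0]],
  [[0.91,0.235,0.13],[0.03,0,0]],
])

```text
time_s: 3.6
tcp_pos: [0.4348, -0.3524, 0.1059]
eef_rot: [162.5, 89.6, 153.7]
contact_force: [0.1, 0.1, 0.6]
gripper_width: 0.0875
```

```bash
python3 - <<'E'
from h import *
go([.438,-.353,.023],down(81.2))
E
```

```text
t 3.6 tcp [ 0.4348 -0.3524  0.1059] jaw heading 81.18652017891125 j6 -79.75519796432657 F [0.0548 0.0818 0.5502] w 0.08753275771432192
 shift [ 0.5525 -0.0015  0.0247]  turn [-0.0003 -0.0077 -0.0024]
```

>>> send_rows([
  [[0.15,0,0.025],[0,0,0]],
  [[0.3,0,0.025],[0,0,0]],
  [[0.45,0,0.025],[0,0,0]],
  [[0.53,0,0.025],[0,0,0]],
  [[0.545,0,0.025],[0,0,0]],
])

```text
time_s: 4.1
tcp_pos: [0.4377, -0.3534, 0.0239]
eef_rot: [164.8, 89.6, 156.0]
contact_force: [-0.7, -0.2, -0.3]
gripper_width: 0.0872
```

>>> send_rows([
  [[0,0,0],[0,0,0]],
  [[0,0,0],[0,0,0]],
  [[0,0,0],[0,0,0]],
  [[0,0,0],[0,0,0]],
  [[0,0,0],[0,0,0]],
], jaw=0.3, force=25)

```text
time_s: 4.6
tcp_pos: [0.4383, -0.3537, 0.0249]
eef_rot: [166.0, 89.7, 157.2]
contact_force: [-0.7, -0.1, 6.2]
gripper_width: 0.0637
```

```bash
python3 - <<'E'
from h import *
go([.56,-.19,.2],down(85))
E
```

```text
t 4.6 tcp [ 0.4383 -0.3537  0.0249] jaw heading 81.19735790585301 j6 -79.76930319278404 F [-0.6871 -0.0618  6.2281] w 0.06370286048851666
 shift [-1.169   1.2041  0.6286]  turn [-0.0845 -0.0071 -0.002 ]
```

>>> send_rows([
  [[-0.2,0,0],[0,0,0]],
  [[-0.45,0,0],[0,0,0]],
  [[-0.75,0,0],[0,0,0]],
  [[-0.95,0.1,0.1],[0,0,0]],
  [[-1,0.3,0.25],[0,0,0]],
])

```text
time_s: 5.1
tcp_pos: [0.4841, -0.3165, 0.1792]
eef_rot: [6.2, 90.0, -2.7]
contact_force: [0.6, -0.3, -2.1]
gripper_width: 0.0637
```

>>> send_rows([
  [[0,0.2,0.15],[0,0,0]],
  [[0,0.4,0.3],[0,0,0]],
  [[0,0.6,0.45],[0,0,0]],
  [[0,0.8,0.6],[0,0,0]],
  [[0,0.95,0.75],[0,0,0]],
])

```text
time_s: 5.6
tcp_pos: [0.6179, -0.1912, 0.1789]
eef_rot: [128.5, 90.0, 119.6]
contact_force: [0.5, -1.5, -2.1]
gripper_width: 0.0638
```

```bash
python3 - <<'E'
from h import *
go([.62,-.19,.19],down(85))
p=r.capture("wrist"); save(p,"w2.png",k=1.25)
for d in r.trace(p,"pocket")[:3]:
    C=cloud(p,d["mask"]); col=np.median(p["color"][d["mask"]],0); k=(C[:,2]>-.0)&(C[:,2]<.022); print(round(d["score"],2),d["uv"],col,k.sum(),np.median(C,0),cv2.minAreaRect(C[k,:2].astype(np.float32)))
    k=(C[:,2]>.0115)&(C[:,2]<.022); print(k.sum(),cv2.minAreaRect(C[k,:2].astype(np.float32)))
E
```

```text
t 5.6 tcp [ 0.6179 -0.1912  0.1789] jaw heading 81.12337280062913 j6 -98.89499401134036 F [ 0.5339 -1.5331 -2.0651] w 0.0638279713323952
 shift [-0.074   0.0101  0.0123]  turn [-0.0861 -0.0005 -0.0007]
0.98 [511.8, 40.1] [197. 198. 200.] 7872 [ 0.5163 -0.0041  0.005 ] ((0.511039137840271, 0.00014277175068855286), (0.07696443796157837, 0.08980792760848999), 6.475922584533691)
1371 ((0.5320833325386047, 0.0015715919435024261), (0.03452474623918533, 0.08652742952108383), 7.528574466705322)
0.65 [311.5, 112.3] [149. 154. 155.] 8156 [ 0.5526 -0.1906  0.005 ] ((0.5561665892601013, -0.1915452927350998), (0.08563178777694702, 0.07823188602924347), 84.30354309082031)
1192 ((0.534117579460144, -0.1892894208431244), (0.08552566170692444, 0.03382206708192825), 84.37813568115234)
0.64 [440.1, 234.0] [202.5 150.  172. ] 2388 [ 0.6918 -0.0809  0.0055] ((0.7376213073730469, -0.083319753408432), (0.08777650445699692, 0.1227966770529747), 70.97803497314453)
796 ((0.7374004125595093, -0.0849078893661499), (0.08555357158184052, 0.12279234826564789), 70.47406768798828)
```

View pics/w2.png

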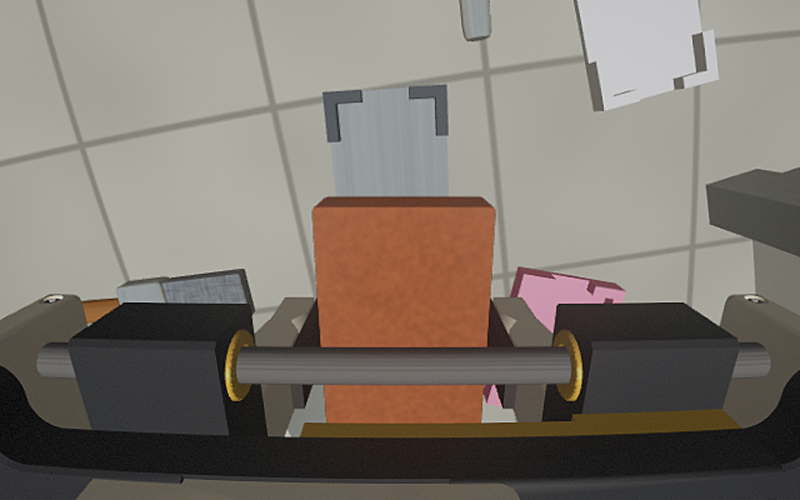

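```bash
python3 - <<'E'
from h import *
pp,q,s=pose(); M=q.as_matrix()
p=r.capture("wrist")
d=r.trace(p,"slab_center")[0]; C=cloud(p,d["mask"]); L=(C-pp)@M   # tool axes
k=(abs(L[:,0])<.02); L=L[k]; print(d["score"],len(L),L.min(0),L.max(0),np.percentile(L,[1,50,99],axis=0))
top=L[L[:,0]<np.median(L[:,0])+.004]; print(np.median(top,0),cv2.minAreaRect(top[:,1:].astype(np.float32)))
d=[d for d in r.trace(p,"pocket") if d["uv"][0]<400 and d["uv"][0]>200][0]
C=cloud(p,d["mask"]); k=(C[:,2]>.0115)&(C[:,2]<.022); rc=cv2.minAreaRect(C[k,:2].astype(np.float32)); print(rc,np.median(C[k],0),cv2.boxPoints(rc))
go([.5775,-.1936,.12],down(84.35))
E
```

```text
0.62 20492 [-0.     -0.0326 -0.05  ] [0.02   0.0334 0.0401] [[ 0.0009 -0.0299 -0.0498]
 [ 0.0023  0.0013 -0.02  ]
 [ 0.0163  0.0321  0.0381]]
[ 0.0023  0.0013 -0.0187] ((0.0010027885437011719, -0.004972938448190689), (0.06470522284507751, 0.09013552218675613), 0.044713567942380905)
((0.534022867679596, -0.18908268213272095), (0.08537326008081436, 0.034027326852083206), 84.3150405883789) [ 0.5264 -0.1704  0.0168] [[ 0.5129 -0.2299]
 [ 0.5467 -0.2332]
 [ 0.5552 -0.1483]
 [ 0.5213 -0.1449]]
t 5.85 tcp [ 0.6167 -0.1928  0.1785] jaw heading 81.10736427015576 j6 -98.77478610820108 F [-0.603  -0.157  -3.2345] w 0.06365411318423916
 shift [ 0.3903 -0.0455 -0.2567]  turn [-0.0721 -0.0017 -0.0002]
```

>>> send_rows([
  [[0,-0.02,-0.06],[-0.02,0,0]],
  [[0,-0.05,-0.15],[-0.05,0,0]],
  [[0.1,-0.05,-0.22],[-0.072,0,0]],
  [[0.25,-0.05,-0.255],[-0.072,0,0]],
  [[0.39,-0.05,-0.255],[-0.072,0,0]],
])

```text
time_s: 6.35
tcp_pos: [0.5753, -0.195, 0.1203]
eef_rot: [121.5, 90.0, 115.8]
contact_force: [0.4, 0.5, -2.3]
gripper_width: 0.0638
```

```bash
python3 - <<'E'
from h import *
go([.5773,-.1945,.055],down(84.3))
E
```

```text
t 6.35 tcp [ 0.5753 -0.195   0.1203] jaw heading 84.33467141336024 j6 -95.28972978973331 F [ 0.352   0.4672 -2.3354] w 0.06377947744776884
 shift [0.4354 0.0046 0.0132]  turn [ 0.0008 -0.0005 -0.0008]
```

>>> send_rows([
  [[0.15,0.005,0.013],[0,0,0]],
  [[0.3,0.005,0.013],[0,0,0]],
  [[0.42,0.005,0.013],[0,0,0]],
  [[0.43,0.005,0.013],[0,0,0]],
  [[0.43,0.005,0.013],[0,0,0]],
])

```text
time_s: 6.85
tcp_pos: [0.5763, -0.1951, 0.0563]
eef_rot: [154.2, 89.9, 148.5]
contact_force: [0.7, -0.5, -0.6]
gripper_width: 0.0639
```

```bash
python3 - <<'E'
from h import *
go([.5773,-.1945,.031],down(84.3))
E
```

```text
t 6.85 tcp [ 0.5763 -0.1951  0.0563] jaw heading 84.33212544561964 j6 -95.29737307244662 F [ 0.7273 -0.5183 -0.6311] w 0.06391626353049985
 shift [0.1684 0.0043 0.0064]  turn [ 0.0007 -0.0011 -0.0005]
```

>>> send_rows([
  [[0.03,0.004,0.007],[0,0,0]],
  [[0.07,0.004,0.007],[0,0,0]],
  [[0.1,0.004,0.007],[0,0,0]],
  [[0.13,0.004,0.007],[0,0,0]],
  [[0.16,0.004,0.007],[0,0,0]],
])

```text
time_s: 7.35
tcp_pos: [0.5774, -0.1945, 0.0319]
eef_rot: [152.2, 89.9, 146.6]
contact_force: [0.1, -0.3, -2.3]
gripper_width: 0.0637
```

```bash
python3 - <<'E'
from h import *
go([.5773,-.1945,.031],down(84.3))
E
```

```text
t 7.35 tcp [ 0.5774 -0.1945  0.0319] jaw heading 84.33949956454555 j6 -95.34095539613654 F [ 0.1433 -0.2885 -2.3076] w 0.06374469658198259
 shift [ 0.0062 -0.0002 -0.0008]  turn [ 0.0009 -0.0011 -0.0006]
```

>>> send_rows([
  [[0.005,0,0],[0,0,0]],
  [[0.01,0,0],[0,0,0]],
  [[0.01,0,0],[0,0,0]],
  [[0.01,0,0],[0,0,0]],
  [[0.01,0,0],[0,0,0]],
])

```text
time_s: 7.85
tcp_pos: [0.5772, -0.1944, 0.0309]
eef_rot: [161.9, 89.9, 156.3]
contact_force: [-2.9, 1.6, 5.5]
gripper_width: 0.0639
```

>>> send_rows([
  [[0,0,0],[0,0,0]],
  [[0,0,0],[0,0,0]],
  [[0,0,0],[0,0,0]],
  [[0,0,0],[0,0,0]],
  [[0,0,0],[0,0,0]],
], jaw=1)

```text
time_s: 8.35
tcp_pos: [0.5773, -0.1944, 0.0309]
eef_rot: [164.1, 89.9, 158.4]
contact_force: [0.0, 0.4, 1.1]
gripper_width: 0.0876
```

>>> send_rows([
  [[-0.1,0,0],[0,0,0]],
  [[-0.25,0,0],[0,0,0]],
  [[-0.5,0,0],[0,0,0]],
  [[-0.75,0,0],[0,0,0]],
  [[-1,0,0.1],[0,0,0]],
])

```text
time_s: 8.85
tcp_pos: [0.5911, -0.1959, 0.1825]
eef_rot: [160.3, 89.9, 154.7]
contact_force: [2.5, -0.3, 0.5]
gripper_width: 0.0879
```

>>> send_rows([
  [[-0.3,0,0.05],[0,0,0]],
  [[-0.6,0,0.1],[0,0,0]],
  [[-0.75,0,0.15],[0,0,0]],
  [[-0.8,0,0.15],[0,0,0]],
  [[-0.8,0,0.15],[0,0,0]],
])

```text
time_s: 9.35
tcp_pos: [0.6139, -0.1982, 0.3031]
eef_rot: [110.2, 89.9, 104.5]
contact_force: [0.1, -0.2, -1.0]
gripper_width: 0.0878
```

```bash
python3 - <<'E'
from h import *
go([.60,0.1,.3])
p=r.capture("wrist"); save(p,"w3.png",(150,0,500,300),2)
for t in("slab_center","pocket"):
  for d in r.trace(p,t)[:2]:
    C=cloud(p,d["mask"]); k=C[:,2]>(.024 if t[0]=="s" else 0)
    if k.sum()>20: print(t,d["uv"],round(d["score"],2),k.sum(),np.percentile(C[k,2],[5,50,95]),cv2.minAreaRect(C[k,:2].astype(np.float32)), np.linalg.lstsq(np.c_[C[k,:2],np.ones(k.sum())],C[k,2],rcond=None)[0])
E
```

```text
t 9.35 tcp [ 0.6139 -0.1982  0.3031] jaw heading 84.33250365697768 j6 -95.02750749422808 F [ 0.0577 -0.2274 -1.0244] w 0.08778384061226711
 shift [ 0.0227  1.9691 -0.2884]  turn [0. 0. 0.]
slab_center [617.5, 187.7] 0.67 119 [0.1434 0.1565 0.1641] ((0.6386795043945312, 0.07775579392910004), (0.010098586790263653, 0.004961081780493259), 63.02212142944336) [ 0.4232  0.8434 -0.1795]
slab_center [319.3, 130.6] 0.59 4163 [0.0274 0.0288 0.0302] ((0.5771951675415039, -0.19339466094970703), (0.06425423920154572, 0.09814975410699844), 84.32239532470703) [-0.0013 -0.0012  0.0293]
pocket [403.6, 224.4] 0.83 3860 [0.0033 0.0051 0.0172] ((0.7008106708526611, -0.08641141653060913), (0.19248031079769135, 0.12356464564800262), 3.7712655067443848) [-0.2505 -0.2197  0.1705]
pocket [468.4, 45.4] 0.76 6759 [0.0033 0.0051 0.017 ] ((0.48956525325775146, 0.0005957596004009247), (0.12185566872358322, 0.09631971269845963), 7.604518413543701) [ 0.0253 -0.0064 -0.0059]
```

View pics/w3.png

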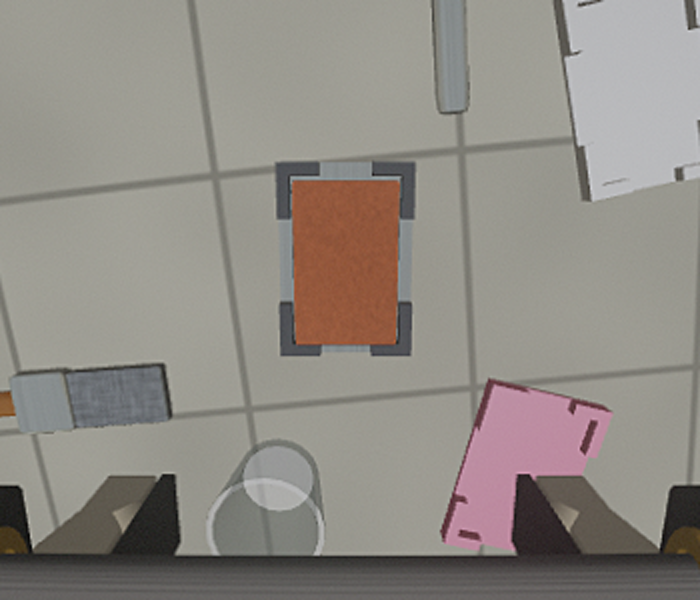

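>>> send_rows([
  [[0,0.2,-0.02],[-0.16,0,0]],
  [[0,0.4,-0.04],[-0.32,0,0]],
  [[0,0.6,-0.06],[-0.48,0,0]],
  [[0,0.8,-0.08],[-0.64,0,0]],
  [[0,0.92,-0.09],[-0.78,0,0]],
], jaw=0.2)

```text
time_s: 10.0
tcp_pos: [0.6121, -0.0576, 0.2992]
eef_rot: [139.6, 89.6, 169.4]
contact_force: [-0.7, -0.5, 0.2]
gripper_width: 0.055
```

```bash
python3 - <<'E'
from h import *
go([.612,.215,.3],down(190)); print(pose()[2]["joints"])
E
```

```text
t 10.0 tcp [ 0.6121 -0.0576  0.2992] jaw heading 119.77224126351263 j6 -72.88817710156954 F [-0.6602 -0.4679  0.1853] w 0.054991641390057903
 shift [-0.0031  1.5777  0.9014]  turn [-1.5606 -0.0024 -0.0093]
[ 12.7057  13.5118  -2.1314  -0.1674 -74.731  -72.8882]
```

>>> send_rows([
  [[0,0.16,0.09],[-0.16,0,0]],
  [[0,0.32,0.18],[-0.32,0,0]],
  [[0,0.48,0.27],[-0.48,0,0]],
  [[0,0.64,0.36],[-0.64,0,0]],
  [[0,0.8,0.45],[-0.78,0,0]],
])

```text
time_s: 10.5
tcp_pos: [0.6103, 0.081, 0.2977]
eef_rot: [112.2, 89.5, 177.4]
contact_force: [1.5, 0.8, 0.9]
gripper_width: 0.0525
```

>>> send_rows([
  [[0,0.08,0.17],[-0.16,0,0]],
  [[0,0.16,0.34],[-0.32,0,0]],
  [[0,0.24,0.5],[-0.48,0,0]],
  [[0,0.32,0.67],[-0.64,0,0]],
  [[0,0.4,0.8],[-0.78,0,0]],
])

```text
time_s: 11.0
tcp_pos: [0.6056, 0.2163, 0.2959]
eef_rot: [84.3, 89.3, -175.1]
contact_force: [0.4, -0.1, 0.2]
gripper_width: 0.0523
```

```bash
python3 - <<'E'
from h import *
go([.612,.215,.3],down(190)); print(pose()[2]["joints"])
p=r.capture("wrist"); save(p,"w4.png",k=1.25); print(p["pose"][:3,3])
for t in("knob","toe","lip","barrel","gate","gate_hinge"):
    print(t,[(d["uv"],round(d["score"],2),at(p,d["uv"])) for d in r.find_in(p,t)[:2]])
for t in("knob","barrel"):
    for d in r.trace(p,t)[:1]:
        C=cloud(p,d["mask"]); print(t,d["uv"],len(C),C.min(0),C.max(0)); k=C[:,2]>.2
        if k.sum()>5: print(k.sum(),np.median(C[k],0),cv2.minAreaRect(C[k,:2].astype(np.float32)))
E
```

```text
t 11.0 tcp [0.6056 0.2163 0.2959] jaw heading -169.42381868693224 j6 -26.129581841860375 F [ 0.3952 -0.1352  0.2   ] w 0.05234326389157266
 shift [-0.0277 -0.04   -0.0163]  turn [ 0.0128  0.0014 -0.0149]
[ 36.7986  16.464    1.5128  -0.3684 -75.622  -26.1296]
[0.6227 0.1404 0.4338]
knob [([314.9, 139.2], 0.87, array([0.6196, 0.1726, 0.1672]))]
toe [([318.4, 137.7], 0.64, array([0.6171, 0.1711, 0.1662])), ([304.9, 18.7], 0.53, array([0.6427, 0.0865, 0.1628]))]
lip [([302.3, 16.0], 0.75, array([0.6426, 0.0909, 0.1913]))]
barrel [([312.3, 172.5], 0.75, array([0.6178, 0.1903, 0.2092]))]
gate [([312.7, 166.7], 0.84, array([0.6183, 0.1862, 0.2091]))]
gate_hinge [([145.5, 154.7], 0.63, array([0.8038, 0.2358, 0.0637]))]
knob [315.8, 136.1] 3496 [0.5983 0.0746 0.0602] [0.6412 0.2793 0.2114]
409 [0.6177 0.1868 0.2087] ((0.6176133155822754, 0.18755896389484406), (0.01524705532938242, 0.015044606290757656), 26.224891662597656)
barrel [310.6, 172.5] 4594 [ 0.578   0.069  -0.0005] [0.6412 0.4745 0.3582]
421 [0.6176 0.1868 0.2087] ((0.6174982190132141, 0.18753695487976074), (0.014550971798598766, 0.015397068113088608), 10.242740631103516)
```

View pics/w4.png

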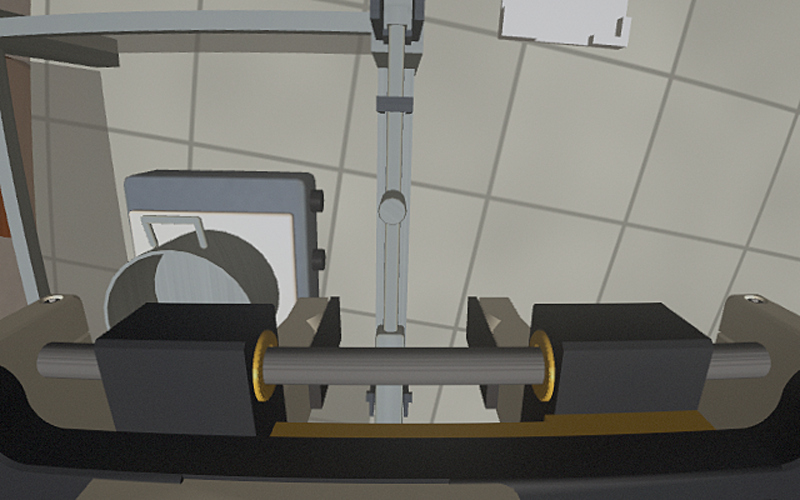

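```bash
python3 - <<'E'
from h import *
p=r.capture("wrist")
for zr,v0,v1 in((.150,.185,'rod'),(.125,.148,'rail')):
    m=np.zeros((400,640),bool); m[35:235,285:345]=1
    C=cloud(p,m); k=(C[:,2]>zr)&(C[:,2]<v0)&(abs(C[:,0]-.63)<.05); C=C[k]
    # centreline: mid of the extreme x per y bin
    b=np.round(C[:,1]/.004); Y=[];X=[];Z=[]
    for i in np.unique(b):
        c=C[b==i]
        if len(c)>8: Y.append(c[:,1].mean()); X.append((np.percentile(c[:,0],5)+np.percentile(c[:,0],95))/2); Z.append(c[:,2].max())
    Y,X=np.array(Y),np.array(X); f=np.polyfit(Y,X,1)
    for _ in range(3):
        g=abs(X-np.polyval(f,Y))<.003; f=np.polyfit(Y[g],X[g],1)
    print(v1,len(Y),g.sum(),"heading of own y",90-np.degrees(np.arctan(f[0])),"x at knob",np.polyval(f,.1875), np.c_[Y,X,Z][::4])
go([.6186,.1877,.225],down(190.5))
E
```

```text
rod 35 35 heading of own y 98.87914468303853 x at knob 0.6175102501718325 [[0.0934 0.63   0.1642]
 [0.108  0.6304 0.1656]
 [0.1239 0.6277 0.1659]
 [0.148  0.6239 0.1675]
 [0.164  0.6215 0.1686]
 [0.1803 0.619  0.1844]
 [0.212  0.6135 0.1704]
 [0.2279 0.6113 0.1722]
 [0.244  0.6086 0.172 ]]
rail 42 40 heading of own y 98.89475325051781 x at knob 0.6177252863075071 [[0.0887 0.6203 0.1474]
 [0.1083 0.6299 0.1405]
 [0.1236 0.6284 0.1407]
 [0.148  0.6242 0.1407]
 [0.164  0.6213 0.1406]
 [0.1801 0.6189 0.1401]
 [0.196  0.6162 0.1396]
 [0.212  0.614  0.1403]
 [0.2279 0.6114 0.1404]
 [0.244  0.6089 0.1406]
 [0.2598 0.6062 0.1401]]
t 11.5 tcp [0.6063 0.2143 0.2979] jaw heading -169.81875185928183 j6 -26.351163079036326 F [ 0.1618  0.1388 -0.6536] w 0.05218913327750955
 shift [ 0.4849 -0.0535 -0.1903]  turn [-0.0071  0.0027 -0.0116]
```

```bash
python3 - <<'E'
from h import *
go([.6184,.1877,.24],down(188.9))
E
```

```text
t 11.5 tcp [0.6063 0.2143 0.2979] jaw heading -169.81875185928183 j6 -26.351163079036326 F [ 0.1618  0.1388 -0.6536] w 0.05218913327750955
 shift [ 0.3849 -0.0513 -0.1898]  turn [ 0.0285  0.0026 -0.0117]
```

>>> send_rows([
  [[0,-0.02,-0.1],[0.015,0,-0.005]],
  [[0,-0.05,-0.19],[0.028,0.003,-0.012]],
  [[0.15,-0.05,-0.19],[0.028,0.003,-0.012]],
  [[0.3,-0.05,-0.19],[0.028,0.003,-0.012]],
  [[0.38,-0.05,-0.19],[0.028,0.003,-0.012]],
])

```text
time_s: 12.0
tcp_pos: [0.6179, 0.1861, 0.2389]
eef_rot: [120.4, 89.9, -140.8]
contact_force: [-0.8, -0.7, -0.4]
gripper_width: 0.0526
```

```bash
python3 - <<'E'
from h import *
go([.6184,.1877,.193],down(188.9))
E
```

```text
t 12.0 tcp [0.6179 0.1861 0.2389] jaw heading -171.1878814665772 j6 -25.245760086290606 F [-0.751  -0.6761 -0.3958] w 0.052576110878850425
 shift [ 0.306  -0.0052  0.0105]  turn [-0.002  -0.0012 -0.002 ]
```

>>> send_rows([
  [[0.1,-0.005,0.01],[0,0,0]],
  [[0.2,-0.005,0.01],[0,0,0]],
  [[0.28,-0.005,0.01],[0,0,0]],
  [[0.305,-0.005,0.01],[0,0,0]],
  [[0.305,-0.005,0.01],[0,0,0]],
])

```text
time_s: 12.5
tcp_pos: [0.6184, 0.1873, 0.1929]
eef_rot: [122.7, 89.9, -138.5]
contact_force: [0.1, -1.0, 0.2]
gripper_width: 0.0527
```

>>> send_rows([
  [[0,0,0],[0,0,0]],
  [[0,0,0],[0,0,0]],
  [[0,0,0],[0,0,0]],
  [[0,0,0],[0,0,0]],
  [[0,0,0],[0,0,0]],
], jaw=-1, force=40)

```text
time_s: 13.0
tcp_pos: [0.6183, 0.1873, 0.1931]
eef_rot: [121.9, 89.9, -139.3]
contact_force: [-5.1, -0.6, 2.8]
gripper_width: 0.0179
```

```bash
python3 - <<'E'
from h import *
a=np.radians(98.9); u=np.array([np.cos(a),np.sin(a),0])
p0,q,s=pose(); print(s["moment"])
go(p0+u*.0024+[0,0,.0135],down(188.9))
E
```

```text
[-0.069   1.7629 -0.0311]
t 13.0 tcp [0.6183 0.1873 0.1931] jaw heading -171.19556669125794 j6 -25.338151105382266 F [-5.0827 -0.5611  2.7661] w 0.017882554748508268
 shift [-0.09    0.0002  0.0159]  turn [-0.0021 -0.0017 -0.0028]
```

>>> send_rows([
  [[0,0,0],[0,0,0]],
  [[-0.02,0,0.004],[0,0,0]],
  [[-0.04,0,0.008],[0,0,0]],
  [[-0.065,0,0.012],[0,0,0]],
  [[-0.09,0,0.016],[0,0,0]],
])

```text
time_s: 13.5
tcp_pos: [0.6173, 0.1898, 0.206]
eef_rot: [110.7, 89.8, -150.5]
contact_force: [-2.4, 1.1, -6.6]
gripper_width: 0.0155
```

```bash
python3 - <<'E'
from h import *
a=np.radians(98.9); u=np.array([np.cos(a),np.sin(a),0])
p0,q,s=pose(); print(s["moment"])
go(p0+u*.06,None)
p=r.capture("side"); save(p,"s2.png",(235,150,345,290),4)
p=r.capture("wrist"); save(p,"w5.png",(240,0,400,240),2.5)
d=r.trace(p,"knob")[0]; C=cloud(p,d["mask"]); k=C[:,2]>.2; print(k.sum(),C[k].max(0),np.median(C[k],0))
m=np.zeros((400,640),bool); m[0:130,285:345]=1
C=cloud(p,m); k=(C[:,2]>.15)&(C[:,2]<.24)&(abs(C[:,0]-.63)<.03); C=C[k]; b=np.round(C[:,1]/.01)
for i in np.unique(b): print(i*.01,np.percentile(C[b==i,2],[20,50,80]))
E
```

```text
[-0.1956  0.8459  0.0427]
t 13.5 tcp [0.6173 0.1898 0.206 ] jaw heading -171.19933613874738 j6 -25.540814175948356 F [-2.4048  1.0555 -6.5806] w 0.015451277879239576
 shift [-0.0006  0.0007  0.4   ]  turn [0. 0. 0.]
713 [0.6253 0.1926 0.2218] [0.6192 0.1843 0.2113]
0.06 [0.1527 0.1527 0.1531]
0.07 [0.1556 0.1617 0.1707]
0.08 [0.1857 0.1867 0.1979]
0.09 [0.1753 0.1846 0.197 ]
0.1 [0.1828 0.1839 0.1848]
0.11 [0.1822 0.1836 0.1844]
0.12 [0.1821 0.1832 0.184 ]
0.13 [0.1756 0.1825 0.1835]
```

View pics/w5.png

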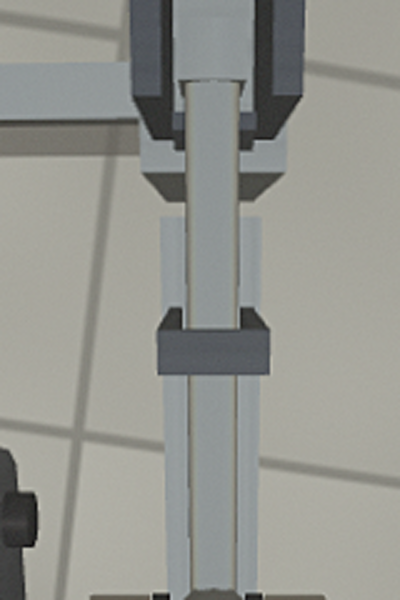

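>>> send_rows([
  [[0,0,0.04],[0,0,0]],
  [[0,0,0.08],[0,0,0]],
  [[0,0,0.12],[0,0,0]],
  [[0.002,0,0.16],[0,0,0]],
  [[0.004,0,0.2],[0,0,0]],
])

```text
time_s: 14.15
tcp_pos: [0.6127, 0.2201, 0.2056]
eef_rot: [112.4, 89.8, -148.8]
contact_force: [-3.1, -2.3, -6.9]
gripper_width: 0.0151
```

```bash
python3 - <<'E'
from h import *
p=r.capture("wrist"); d=r.trace(p,"knob")[0]; C=cloud(p,d["mask"]); k=C[:,2]>.2; print(k.sum(),C[k].max(0),np.median(C[k],0))
p0,q,s=pose(); print(s["moment"]); a=np.radians(98.9); u=np.array([np.cos(a),np.sin(a),0])
go(np.array([.6173,.1898,.205])+u*.06,None)
E
```

```text
688 [0.6205 0.2223 0.2211] [0.6142 0.2143 0.2104]
[-0.1844  1.2829  0.0167]
t 14.25 tcp [0.6126 0.2208 0.2055] jaw heading -171.14596584945198 j6 -28.034848105807765 F [-2.9096  1.4711 -7.7043] w 0.015265635976261112
 shift [0.0032 0.0015 0.1911]  turn [0. 0. 0.]
```

>>> send_rows([
  [[0,0,0.04],[0,0,0]],
  [[0,0,0.08],[0,0,0]],
  [[0.002,0,0.12],[0,0,0]],
  [[0.003,0,0.15],[0,0,0]],
  [[0.003,0,0.17],[0,0,0]],
])

```text
time_s: 14.75
tcp_pos: [0.6085, 0.2457, 0.2049]
eef_rot: [117.5, 89.7, -143.6]
contact_force: [-0.9, -12.8, -3.8]
gripper_width: 0.0151
```

>>> send_rows([
  [[0,0,0.007],[0,0,0]],
  [[0,0,0.014],[0,0,0]],
  [[0,0,0.022],[0,0,0]],
  [[0,0,0.03],[0,0,0]],
  [[0,0,0.035],[0,0,0]],
])

```text
time_s: 15.25
tcp_pos: [0.6082, 0.2463, 0.2059]
eef_rot: [148.2, 89.4, -113.0]
contact_force: [0.4, -20.3, -0.4]
gripper_width: 0.0151
```

```bash
python3 - <<'E'
from h import *
p=r.capture("wrist"); d=r.trace(p,"knob")[0]; C=cloud(p,d["mask"]); k=C[:,2]>.2; print(k.sum(),C[k].max(0),np.median(C[k],0))
p0,q,s=pose(); print(s["moment"]); print((p0-[.6173,.1898,.206])@[np.cos(np.radians(98.9)),np.sin(np.radians(98.9)),0])
go(p0,None)
E
```

```text
707 [0.6161 0.2455 0.2212] [0.6099 0.2402 0.2109]
[-7.3868 -0.2154  0.0118]
0.057202014122203965
t 15.35 tcp [0.6083 0.2463 0.2059] jaw heading -171.20168667592299 j6 -30.520796831205597 F [ -0.3905 -19.0239  -2.599 ] w 0.015202962121218905
 shift [0. 0. 0.]  turn [0. 0. 0.]
```

```bash
cat >> h.py <<'E'
def swing(H,degs):
    p,q,s=pose(); print("t",s["time_s"],p,s["contact_force"],s["moment"],s["gripper_width"])
    for d in degs:
        t=R.from_euler("z",-d,degrees=True); n=H+t.apply(p-H)
        print(d,np.round(q.inv().apply(n-p)/.15,3),np.round((q.inv()*t*q).as_rotvec()/(np.pi/4),3))
E
python3 -c "
from h import *
swing(np.array([.5837,.4034,0]),[2,4,6,8,10])"
```

```text
t 15.35 [0.6083 0.2463 0.2059] [ -0.3905 -19.0239  -2.599 ] [-7.3868 -0.2154  0.0118] 0.015202962121218905
2 [0.    0.037 0.001] [ 0.044 -0.     0.   ]
4 [0.    0.074 0.002] [ 0.089 -0.     0.001]
6 [0.001 0.111 0.006] [ 0.133 -0.001  0.001]
8 [0.001 0.148 0.01 ] [ 0.178 -0.001  0.002]
10 [0.001 0.184 0.016] [ 0.222 -0.001  0.002]
```

>>> send_rows([
  [[0,0.037,0.001],[0.044,0,0]],
  [[0,0.074,0.003],[0.089,0,0]],
  [[0,0.111,0.006],[0.133,0,0]],
  [[0,0.148,0.01],[0.178,0,0]],
  [[0,0.184,0.016],[0.222,0,0]],
])

```text
time_s: 15.85
tcp_pos: [0.5825, 0.2442, 0.207]
eef_rot: [-179.5, 89.5, -90.7]
contact_force: [5.2, -5.7, -7.3]
gripper_width: 0.0149
```

```bash
python3 -c "
from h import *
H=np.array([.5837,.4034,0]); p,q,s=pose(); v=(p-H)[:2]; print('r',np.hypot(*v),'gate deg',-8.9-np.degrees(np.arctan2(v[0],-v[1]))+17.8)
swing(H,[2,4,6,8,10])"
```

```text
r 0.15919588469373544 gate deg 9.348341951673266
t 15.85 [0.5825 0.2442 0.207 ] [ 5.1997 -5.6614 -7.2762] [-2.4765 -1.6822 -0.0326] 0.014875068540912919
2 [-0.     0.037  0.   ] [0.044 0.    0.   ]
4 [-0.     0.074  0.002] [0.089 0.    0.001]
6 [-0.     0.111  0.004] [0.133 0.    0.001]
8 [-0.     0.148  0.008] [0.178 0.    0.002]
10 [-0.     0.185  0.013] [0.222 0.    0.002]
```

>>> send_rows([
  [[0,0.04,0],[0.048,0,0]],
  [[0,0.08,0.002],[0.096,0,0]],
  [[0,0.12,0.005],[0.144,0,0]],
  [[0,0.16,0.01],[0.192,0,0]],
  [[0,0.2,0.016],[0.24,0,0]],
])

```text
time_s: 16.35
tcp_pos: [0.5543, 0.2472, 0.208]
eef_rot: [-145.3, 89.5, -67.5]
contact_force: [5.2, -5.6, -6.9]
gripper_width: 0.0153
```

```bash
python3 - <<'E'
from h import *
H=np.array([.5837,.4034,0]); p,q,s=pose(); v=(p-H)[:2]; print('r',np.hypot(*v),'gate deg',8.9-np.degrees(np.arctan2(v[0],-v[1])))
swing(H,[1,2])
p=r.capture("wrist"); save(p,"w6.png",k=1.2)
m=np.zeros((400,640),bool); m[20:230,270:360]=1; C=cloud(p,m)
C=C[(C[:,2]>.132)&(C[:,2]<.148)]; b=np.round(C[:,1]/.006); Y=[];X=[]
for i in np.unique(b):
    c=C[b==i]
    if len(c)>8: Y.append(c[:,1].mean()); X.append(c[:,0].max()/2+c[:,0].min()/2)
Y,X=np.array(Y),np.array(X); f=np.polyfit(Y,X,1)
for _ in range(4): g=abs(X-np.polyval(f,Y))<.004; f=np.polyfit(Y[g],X[g],1)
print("rail heading",90-np.degrees(np.arctan(f[0])),g.sum(),len(Y))
p=r.capture("scene"); save(p,"sc2.png",(170,130,490,330),2.5)
E
```

```text
r 0.15894297526799753 gate deg 19.574266110762558
t 16.35 [0.5543 0.2472 0.208 ] [ 5.2242 -5.5555 -6.8658] [-2.2855 -1.659  -0.0192] 0.015279420454328133
1 [-0.     0.018 -0.   ] [0.022 0.    0.   ]
2 [-0.     0.037 -0.   ] [0.044 0.    0.   ]
rail heading 80.44328981807334 21 21
```

View pics/w6.png

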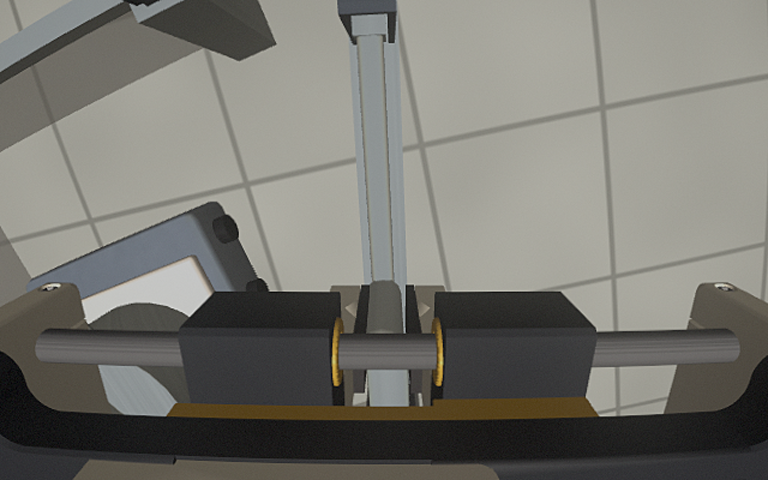

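View pics/sc2.png

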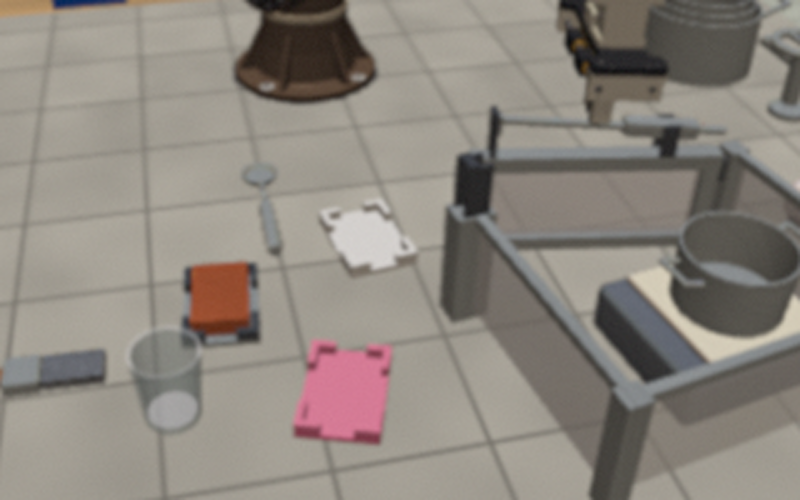

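>>> send_rows([
  [[0,0.008,0.002],[0.01,0,0]],
  [[0,0.018,0.003],[0.02,0,0]],
  [[0,0.018,0.003],[0.02,0,0]],
  [[0,0.018,0.003],[0.02,0,0]],
  [[0,0.018,0.003],[0.02,0,0]],
])

```text
time_s: 16.95
tcp_pos: [0.5524, 0.2479, 0.2087]
eef_rot: [-138.5, 89.4, -61.4]
contact_force: [4.8, -7.0, -6.8]
gripper_width: 0.0151
```

```bash
python3 - <<'E'
from h import *
H=np.array([.5837,.4034,0])
for i in range(3):
    p,q,s=pose(); v=(p-H)[:2]; print(s["time_s"],p,'r',np.hypot(*v),'gate deg',8.9-np.degrees(np.arctan2(v[0],-v[1])),s["contact_force"],s["gripper_width"])
    c=r.capture("side")
print([(d["uv"],at(c,d["uv"])) for d in r.find_in(c,"toe")[:2]])
E
```

```text
16.95 [0.5524 0.2479 0.2087] r 0.15859519614555972 gate deg 20.297413565925268 [ 4.7766 -6.9849 -6.8465] 0.015102420134506741
17.0 [0.5524 0.2479 0.2086] r 0.15861109033576268 gate deg 20.29825796010679 [ 4.1312 -5.8788 -5.8603] 0.01511182127460922
17.05 [0.5523 0.2479 0.2086] r 0.15862400846283595 gate deg 20.305706817972247 [ 3.976  -5.7178 -6.1296] 0.01537170451778051
[([312.1, 258.9], array([0.56  , 0.2618, 0.1804]))]
```

Steady at about 20°, with the bolt on its stop and the knob gripped, so I'm handing in.

```bash
python3 -c "
from h import *
print(r.close_job()); print(pose()[2]['time_s'])"
```

```text
the job is handed in; nothing more can be done
None
the job is handed in; nothing more can be done
```

The job is done in the order asked and handed in at about 17 s, well under the 54 s limit.

- **Slab:** I seated it in the grey steel tray, leaving the pink and white look-alikes alone, and let go of it. The wrist picture afterwards showed it inside all four brackets, flat and square to the tray (slab 84.32°, tray 84.3°).
- **Bolt:** I gripped the knob, raised it about 12–13 mm, and drew the bolt back 57 mm until it hit its stop with about 20 N on the tool. The bolt had started a few millimetres back. The camera showed the knob moving with the gripper, without slipping.
- **Gate:** I swung it open only after that. The arm is holding it steady against the spring, with the knob still gripped at 40 N and the bolt lightly pressed on its stop.

**Disagreement:** before the last 0.7° nudge, the camera's fit of the rail gave 18.5° and the arm's position gave 19.6°. The final arm reading is 20.3°, so by the camera the gate is probably nearer 19°.

**Not confirmed:** the last attempt to find the bolt's toe in the side picture gave a point near the knob. The toe being clear of the keeper therefore rests on the bolt's travel and the earlier pictures. The last scene view showed the beaker, spoon and brush undisturbed.

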